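Seat the amplifier module and snap the fixture clamp shut

ROBOT

A 6-joint arm with a two-finger parallel gripper is mounted at the origin on the work surface. World frame = base frame: x ahead of the robot, y to its left, z up, the work surface at z = 0. Lengths are in mm, angles in rad, forces in N, time in s.
With the tool pointing down it reaches from about 400 to 925 mm from the base axis. Payload 12.5 kg.
Tool frame: the origin (TCP) lies midway between the tips of the shut fingers; the grasp point (between the pads) lies 19 mm behind it; z points along the fingers, y is the line along which they close (so a half turn about z gives the same grasp; the last joint's range is limited). The gripper opens to 95 mm and grips with 3 to 60 N. Pads are 20 mm wide; open, the fingers measure 119 mm over their backs; the gripper's body (75 mm by 180 mm) begins 59 mm behind the grasp point.
Start: joints at [1.004, 0.491, 1.559, -0, 1.092, -0.106], TCP at [277.902, 559.837, 214.661] pointing down, gripper open.
Joint ranges: [-3.1, 3.1], [-0.84, 2.19], [0.05, 2.79], [-1.13, 4.28], [0.06, 2.93], [-2.69, 2.69]. Speed limits (rad/s): [2.22, 2.22, 2.79, 3.14, 3.14, 3.14].

INTERFACE

Orientations are given as a rotation vector (axis times angle).
In Python, from plant import sense, read_camera, camera_model, job_done gives the robot as it stands. The module is installed in compiled form; this text tells all that it offers.
- The arm moves only by the tool step_arm, never from a script. Its argument "commands" is a list that holds one entry, the list of rows, each a list of 7 numbers: the shift along the tool's x, y, z in units of 100 mm (1.0 is 100 mm), then the turn, a rotation vector about the tool's x, y, z in units of 120 degrees (1.0 is 120 degrees), then the opening, from 0 (shut) to 1 (fully open). In form: [[[x, y, z, ax, ay, az, grip], ...]]. A call has 1 to 10 rows; each row shifts and turns the commanded pose from where the row before left it, along the tool's axes as they then stand; what a row does not reach is not made up. A row lasts 1/8 s, in which the tool goes at most 62.5 mm and 10.7 degrees, less where a joint would pass 70% of its speed; a pose out of reach is approached as far as the arm can. A call with a number of a shift or a turn outside -1 to 1 is refused whole. A call with a gripper value outside its range is refused whole. The fingers move at their own pace and stop on an object; "grip_force" is the grip in N (left out, the last holds). Time passes only in rows, so rows that do not move let the fingers close. It gives the time, the measured TCP pose, the force, the opening and the grip force at its end, in the units of the state.
- sense(): the state, without advancing time (a new reading comes with each control period).
- read_camera(name): name is "scene" or "top"; returns (picture, depth): 420x560x3 uint8, red, green, blue; 420x560 float32, mm along the optical axis (not along the pixel's ray), 0 where there is no reading.
- camera_model(name): a dict with "fx", "fy", "cx", "cy" (pixels), "distortion" ([k1, k2, p1, p2, k3] as OpenCV has them; the pictures are not rectified), "R" (3x3) and "t" (3): a world point X has camera coordinates R X + t. Camera axes: x right, y down, z forward; pixel columns grow to the right and rows downward; lengths in mm; the calibration is good to about 2 mm. A picture is of the moment at which its call begins. camera_model takes no time and is no camera call.
- job_done(): hands the job in; it is judged then, once.
The state is a dict: "time_s": time; "qpos": joint angles; "joint_vel": joint speeds; "tau": joint torques, N m; "eef_pos": TCP position; "eef_rot": TCP orientation; "contact_force": force on the tool from outside, world axes, zero at the start; "torque": the same for the moment, N m; "grip_width": opening from 0.0 (shut) to 1.0 (fully open); "grasp_force": force on a finger pad.
Only numpy, scipy, OpenCV 4.12 (cv2) and the standard library are available. Lean on these libraries where they do the work, as an engineer would, in place of code of your own. Each camera call takes 0.05 s, during which the arm holds its last target. There are 200 camera calls.

TASK

On the aluminium test fixture, push the orange-fronted amplifier module along its rails until it is fully home against the blue stop, and only then push the red-handled clamp lever across, past its dead point, until it snaps into lock. Do it all by pushing with the fingertips or the outside of the fingers: do not pick up the module, and leave the other things on the bench where they are.

Things in the scene. Friction and masses are not known exactly. Their poses are not given: they have to be found in the camera images.
- fixture: Fixed aluminium test fixture, sizes in mm. Origin at bench level on its centre line; x runs along the rails to the stop (away from the robot, give or take the yaw), z up. Base plate x -125 to +95, y -60 to +60, top at z 12. Dark guide rails at y 37 to 49 on both sides, x -115 to +30, top at z 22; between them only the module
- stop_face (a point): Centre of the face of the blue stop block that the module must meet: at fixture (30, 0, 27) mm. The block is 15 thick, 98 wide, and its top is at z 42; the module's far end rests flat on it when home
- lever_pivot (a point): Pivot of the clamp lever in the steel tower behind the stop, at fixture (65, 0, 100) mm; the pivot axis runs along fixture x. Tower: x 50 to 80, y -24 to +24, top at z 114
- foot_tip (a point): Underside of the clamp's black rubber foot, at fixture (-5, 0, 57) mm when open. It hangs from a steel arm 12 wide that runs from the tower to x -13, underside at z 72, top at z 84. Lever and foot are linked: the foot goes straight down 15 mm as the lever locks and then rests on the module
- module: Loose amplifier module, dark finned block, ORANGE front plate towards the robot: 90 (x) x 70 (y) x 30 (z) mm, plus 5 mm fins on top; 0.3 to 0.6 kg. Origin at the centre of its underside, x towards the stop. Lies on the fixture plate (z 12) between the rails, 2 mm play each side. Fully home its origin is at fixture x -15 mm; it starts 22 to 48 mm short. Sliding it takes 1 to 6 N
- module_front (a point): Centre of the module's orange front plate (70 wide, 30 high), 45 mm behind the module's origin and 15 mm above its underside: push here, towards the stop
- clamp_lever (a joint): Lever angle, rad. 0 = open, leaning 0.6 rad from upright to fixture +y; grows as it is pushed over towards fixture -y: 0.6 upright, 1.2 dead point, 1.40 locked at its end stop, leaning 0.8 rad to -y. Starts at 0 to 0.14, held by friction. Up to the dead point a spring resists (at most 8 N at the grip) and pushes it back if let go; past it the lever snaps to 1.40 by itself and stays
- lever_grip (a point): Centre of the red grip at the lever's end: round bar along fixture x, 20 mm diameter, 64 mm long, 100 mm from the pivot, on a flat steel shank 12 mm wide. In fixture mm: (65, +56, 183) at joint 0, (65, 0, 200) upright, (65, -72, 170) locked. Nothing else stands higher than z 114 near it
- spare_module: a second module like the first but with a WHITE front plate, loose on the bench; a bystander; origin under its centre
- meter: yellow handheld multimeter lying flat, 150 x 78 x 36; bystander; origin under its centre
- carton: small closed cardboard box, 110 x 80 x 70; bystander; origin under its centre
- bottle: white cleaner bottle with yellow cap, 64 diameter, 190 high, standing; bystander; origin under its centre
- sleeve: short copper coupling sleeve standing upright beside the fixture, 48 outer diameter, 45 high; bystander; origin under its centre
- adapter: small brass coaxial adapter standing upright beside the fixture, 28 diameter, 36 high; bystander; origin under its centre
- screwdriver: screwdriver lying on the bench, handle to its -x; bystander; origin under its middle

How it is judged (in metres and radians):
On the way, in this order (a step that is already met when the one before it is completed fails the run):
1. the module is pushed home against the stop while the clamp is still open (x of module in the frame of fixture above -0.018 m and angle between the x axis of module and the x axis of fixture, either way round below 0.08 rad and z of module in the frame of fixture below 0.016 m and value of joint clamp_lever below 1 rad), for 0.2 s.
2. the clamp lever has snapped over into lock (x of module in the frame of fixture above -0.018 m and angle between the x axis of module and the x axis of fixture, either way round below 0.08 rad and z of module in the frame of fixture below 0.016 m and value of joint clamp_lever above 1.35 rad), for 0.2 s.
At the end, for the whole second after the job is handed in: The module lies flat between the rails, within 3 mm of the stop and square to it (0.08 rad), at rest; the clamp lever rests locked (joint above 1.35 rad) (all of step 2 and linear speed of module below 0.01 m/s and velocity of joint clamp_lever below 0.05 rad/s); the robot touches nothing.
It fails at once if the module is lifted off the plate by more than 6 mm or tipped (z of module in the frame of fixture above 0.018 m or angle between module's own z axis and vertical above 0.15 rad).
It fails at once if the clamp is closed before the module is home (value of joint clamp_lever above 1 rad and x of module in the frame of fixture below -0.02 m).
It fails at once if a bystander is moved by more than 20 mm (distance of any of spare_module, meter, carton, bottle, sleeve, adapter, screwdriver from where it was at the start of the episode above 0.02 m).
It also fails if it takes over 42 s, if anything falls off the work surface, if the arm or the gripper's body presses on something with over 40 N, if the wrist force passes 120 N, or if a joint passes its speed limit or range.

## Working session

There is one attempt and no reset: what is moved stays moved. The work goes in short steps, Python scripts to look and compute and a tool call to move; the robot and the scene stay as the last step left them, time stands still between calls to the robot, and variables do not carry over. Pictures are saved under pics/ and viewed, at most 10 in all, crops included, and the job is handed in when it is done.

Besides the shell and the picture viewer there is one more tool, called after "Emit:" as a command line: name --argument value ..., lists and objects as JSON in quotes. step_arm: Moves the arm, as the interface text tells. Its arguments: {"type":"object","properties":{"commands":{"type":"array","items":{"type":"array","items":{"type":"array","items":{"type":"number","minimum":-1,"maximum":1}}}},"grip_force":{"type":"number"}},"required":["commands"]}

```bash
mkdir -p pics; cat > h.py <<'E'
import numpy as np, cv2
from plant import *
def cloud(name):
    im,d=read_camera(name); m=camera_model(name)
    K=np.array([[m['fx'],0,m['cx']],[0,m['fy'],m['cy']],[0,0,1]]);D=np.array(m['distortion'])
    v,u=np.mgrid[:420,:560]
    n=cv2.undistortPoints(np.stack([u,v],-1).reshape(-1,1,2).astype(np.float32),K,D).reshape(420,560,2)
    P=np.dstack([n[...,0]*d,n[...,1]*d,d]).astype(float)
    W=(P-np.array(m['t']))@np.array(m['R'])
    W[d==0]=np.nan
    return im,W
def save(n,im): cv2.imwrite(f'pics/{n}.png',im[...,::-1])
E
python3 - <<'E'
from h import *
for n in('scene','top'):
    im,W=cloud(n); save(n+'0',im); np.savez(n+'0.npz',im=im,W=W); m=camera_model(n); print(n,-np.array(m['R']).T@m['t'])
print(sense())
E
```

```text
scene [1184.65598222 -142.24153272  933.08490348]
top [506.71404302  -5.62334438 997.96830699]
{'time_s': 0.1, 'qpos': array([ 1.00436709e+00,  4.91468389e-01,  1.55937184e+00,  3.17210213e-06,
        1.09170720e+00, -1.05614522e-01]), 'joint_vel': array([-0.00188779,  0.00057716, -0.0015635 , -0.00014103,  0.00200764,
        0.00056712]), 'tau': array([ 3.00175641e-03, -6.13623905e+01, -2.58610350e+01,  6.93871756e-02,
        4.68911638e-02, -1.56476278e-05]), 'eef_pos': array([277.79809598, 559.63571169, 214.14511917]), 'eef_rot': array([-7.17388162e-01, -3.05826126e+00,  1.41428738e-03]), 'contact_force': array([-0.20075383,  0.13285231, -0.2143426 ]), 'torque': array([ 0.02992959, -0.0086325 , -0.02818877]), 'grasp_force': 0.0, 'grip_width': 0.9997383159213878}
```

View pics/scene0.png

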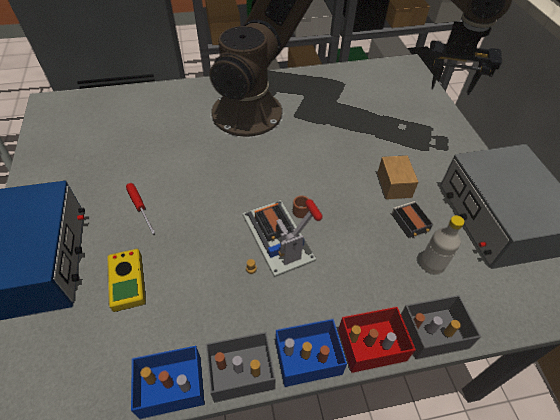

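View pics/top0.png

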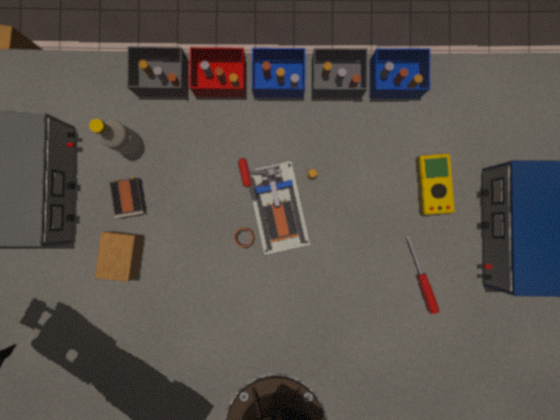

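The scene view shows the fixture at about (280,235), the red grip at (313,210), the sleeve at (301,207) and the adapter at (251,266). In the top view the fixture spans about (250..308, 163..253), with the stop up and yawed to the left. The red grip is at (245,172), the sleeve at (245,237) and the adapter at (312,173).

```bash
python3 - <<'E'
from h import *
out=[]
for n,box in(('scene',(195,285,235,330)),('top',(155,260,230,325))):
    z=np.load(n+'0.npz'); im=z['im'];W=z['W']
    r0,r1,c0,c1=box; I=im[r0:r1,c0:c1];w=W[r0:r1,c0:c1]
    hsv=cv2.cvtColor(I,cv2.COLOR_RGB2HSV); H,S,V=cv2.split(hsv)
    def rep(nm,m):
        m=m&np.isfinite(w[...,2])
        p=w[m]; 
        if len(p): print(n,nm,len(p),'med',np.median(p,0).round(1),'min',np.percentile(p,3,axis=0).round(),'max',np.percentile(p,97,axis=0).round())
        return p
    red=((H<4)|(H>174))&(S>190)&(V>90); rep('red',red)
    rep('blue',(H>100)&(H<125)&(S>140))
    rep('orange',(H>4)&(H<14)&(S>110)&(w[...,2]<60))
    pl=rep('plate',(V>150)&(S<60)&(np.abs(w[...,2]-12)<6))
    rc=cv2.minAreaRect(pl[:,:2].astype(np.float32)); print(rc,cv2.boxPoints(rc).round())
    g=(np.abs(w[...,2]-w[...,2][red].mean())<40)&red
    q=w[g]; 
    out.append(cv2.resize(I,(400,int(400*I.shape[0]/I.shape[1])),interpolation=cv2.INTER_CUBIC))
h=max(o.shape[0] for o in out)
save('crops',np.hstack([np.pad(o,((0,h-o.shape[0]),(0,0),(0,0))) for o in out]))
E
```

```text
scene red 139 med [619.2  67.  194.1] min [590.  57. 188.] max [642.  77. 197.]
scene blue 92 med [608.5 -23.2  41.6] min [598. -36.  16.] max [614.  -8.  46.]
scene orange 464 med [487.   61.3  41.5] min [449. -34.   5.] max [537.  96.  47.]
scene plate 667 med [621.4 -16.8  12.7] min [441. -71.  10.] max [656.  63.  16.]
((544.4630737304688, -1.2134857177734375), (220.99391174316406, 119.14077758789062), 12.440961837768555) [[424.  33.]
 [449. -83.]
 [665. -36.]
 [640.  81.]]
top red 151 med [610.5  67.7 194.8] min [586.  59. 191.] max [635.  76. 197.]
top blue 132 med [594.    9.9  42.5] min [584. -32.  39.] max [606.  50.  45.]
top orange 534 med [492.9  -5.6  43. ] min [451. -35.  21.] max [544. 101.  47.]
top plate 906 med [553.4 -17.3  12.5] min [440. -69.  10.] max [648.  53.  16.]
((545.205810546875, -1.77728271484375), (215.03851318359375, 115.74542999267578), 12.761417388916016) [[428.  31.]
 [453. -82.]
 [663. -34.]
 [637.  78.]]
```

View pics/crops.png

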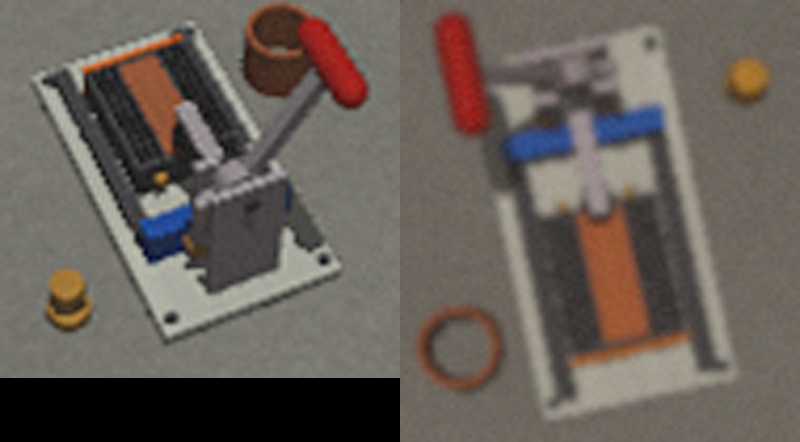

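The crops show the plate, the blue stop, the foot arm, the module short of the stop, and the lever leaning to +y. The fixture origin comes out at about (559.4, 1.8) with yaw 0.22. The grip measures (610.5, 68, ~184) against a predicted (610.6, 70.6, 183), which agrees. Next I'll work out the approach.

```bash
cat >> h.py <<'E'
from scipy.spatial.transform import Rotation as R
YAW=0.22; O=np.array([559.4,1.8,0]); F=R.from_euler('z',YAW)
def fx(p): return O+F.apply(p)
def tofx(p): return F.inv().apply(np.asarray(p)-O)
def plan(p):
    s=sense(); T=R.from_rotvec(s['eef_rot']); best=None
    for k in(0,np.pi):
        G=F*R.from_euler('z',k)*R.from_euler('x',np.pi)
        r=(T.inv()*G).as_rotvec()
        if best is None or np.linalg.norm(r)<np.linalg.norm(best[0]): best=(r,G)
    print('t',s['time_s'],'fix',tofx(s['eef_pos']).round(1),'F',F.inv().apply(s['contact_force']).round(1),'grip',s['grip_width'])
    print('turn/120deg',(best[0]/np.radians(120)).round(4),'axes in fixture\n',(F.inv()*T).as_matrix().round(3))
    d=fx(p)-s['eef_pos']; print('d tool now',(T.inv().apply(d)/100).round(3),' after turn',(best[1].inv().apply(d)/100).round(3),'q',s['qpos'].round(2))
E
python3 - <<'E'
from h import *
plan([-135,0,150])
for n in('scene','top'):
    z=np.load(n+'0.npz'); im=z['im'];W=z['W']; w=tofx(W.reshape(-1,3)).reshape(W.shape)
    H,S,V=cv2.split(cv2.cvtColor(im,cv2.COLOR_RGB2HSV))
    m=(H>4)&(H<14)&(S>110)&(abs(w[...,1])<33)&(w[...,0]>-120)&(w[...,0]<0)&(w[...,2]<60)&(w[...,2]>25)
    p=w[m]; e=m&(abs(w[...,1])>15); print('orange',n,p.min(0).round(1),np.median(w[e],0).round(1))
    r=((H<4)|(H>174))&(S>190)&(V>90)&(w[...,2]>150)&(abs(w[...,0]-65)<60); print('grip',np.median(w[r],0).round(1), w[r].min(0).round(),w[r].max(0).round())
    for nm,c in(('sleeve',(455,30,505,60)),):
        q=W[(abs(w[...,0]+80)<60)&(w[...,1]>65)&(w[...,1]<150)&(W[...,2]>25)]; print(nm,tofx(q).min(0).round(),tofx(q).max(0).round())
E
```

```text
t 0.1 fix [-153.1  605.8  214.1] F [-0.2  0.2 -0.2] grip 0.9997383159213878
turn/120deg [-4.000e-04 -2.000e-04 -3.251e-01] axes in fixture
 [[-0.777  0.629 -0.001]
 [ 0.629  0.777 -0.001]
 [ 0.    -0.001 -1.   ]]
d tool now [-3.954 -4.593  0.645]  after turn [-0.181 -6.058  0.641] q [ 1.    0.49  1.56  0.    1.09 -0.11]
orange scene [-96.7 -32.3  39.1] [-90.9  16.7  43.6]
grip [ 72.2  50.9 194.1] [ 40.  44. 187.] [ 97.  59. 199.]
sleeve [-93.  74.  25.] [-44. 120.  50.]
orange top [-94.8 -32.8  37.9] [-91.4  15.2  42.1]
grip [ 63.9  52.7 194.8] [ 37.  46. 190.] [ 91.  60. 199.]
sleeve [-94.  75.  26.] [-47. 121.  48.]
```

Emit:
step_arm --commands '[[[0,0,0,0,0,-0.0813,0.4],[0,0,0,0,0,-0.0813,0.4],[0,0,0,0,0,-0.0813,0.4],[0,0,0,0,0,-0.0813,0.4],[0,-0.4,0,0,0,0,0.4],[0,-0.4,0,0,0,0,0.4],[0,-0.4,0,0,0,0,0.4],[0,-0.4,0,0,0,0,0.4],[0,-0.4,0,0,0,0,0.4],[0,-0.4,0,0,0,0,0.4]]]'

```text
time_s: 1.35
eef_pos: [330.4, 324.4, 214.5]
eef_rot: [0.346, -3.122, 0.0]
contact_force: [0.8, 0.7, 0.7]
grip_width: 0.4
grasp_force: 0.0
```

Emit:
step_arm --commands '[[[0,-0.4,0,0,0,0,0.4],[0,-0.4,0,0,0,0,0.4],[0,-0.4,0,0,0,0,0.4],[0,-0.4,0,0,0,0,0.4],[0,-0.4,0,0,0,0,0.4],[0,-0.4,0,0,0,0,0.4],[0,-0.4,0,0,0,0,0.4],[0,-0.4,0,0,0,0,0.4],[0,-0.3,0,0,0,0,0.4],[0,0,0,0,0,0,0.4]]]'

```text
time_s: 2.6
eef_pos: [407.0, -17.3, 214.4]
eef_rot: [0.341, -3.123, -0.0]
contact_force: [-0.1, 0.7, -0.2]
grip_width: 0.4
grasp_force: 0.0
```

```bash
python3 -c "
from h import *
plan([-125,0,27])"
```

```text
t 2.6 fix [-152.9   14.6  214.4] F [ 0.   0.7 -0.2] grip 0.39983145686143823
turn/120deg [ 0.     -0.0001 -0.0011] axes in fixture
 [[-1.     0.002 -0.   ]
 [ 0.002  1.     0.   ]
 [ 0.     0.    -1.   ]]
d tool now [-0.279 -0.146  1.874]  after turn [-0.279 -0.146  1.874] q [-0.2   0.18  2.06 -0.    0.91 -1.99]
```

Emit:
step_arm --commands '[[[-0.28,-0.15,0.3,0,0,0,0.4],[0,0,0.4,0,0,0,0.4],[0,0,0.4,0,0,0,0.4],[0,0,0.4,0,0,0,0.4],[0,0,0.25,0,0,0,0.4],[0,0,0.12,0,0,0,0.4],[0,0,0,0,0,0,0.4]]]'

```text
time_s: 3.48
eef_pos: [437.2, -24.0, 27.4]
eef_rot: [0.346, -3.121, -0.001]
contact_force: [-0.3, 0.8, -0.3]
grip_width: 0.401
grasp_force: 0.0
```

```bash
python3 -c "
from h import *
plan([-110,0,27])
for n in('scene','top'):
    im,W=cloud(n); c=(slice(155,260),slice(230,325)) if n=='top' else (slice(185,285),slice(235,330))
    save(n+'1',cv2.resize(im[c],None,fx=4,fy=4,interpolation=cv2.INTER_CUBIC))
"
```

```text
t 3.475 fix [-124.9    1.5   27.4] F [-0.2  0.9 -0.3] grip 0.4012730055591015
turn/120deg [ 0.0003 -0.0005  0.0003] axes in fixture
 [[-1.    -0.001 -0.001]
 [-0.001  1.     0.001]
 [ 0.001  0.001 -1.   ]]
d tool now [-0.149 -0.015  0.004]  after turn [-0.149 -0.015  0.004] q [-0.21  0.56  2.18  0.    0.41 -2.  ]
```

View pics/scene1.png

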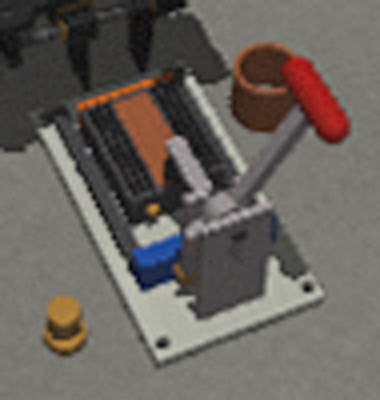

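The two fingertips (crop pixels about (85,75) and (140,60)) stand behind the orange plate and clear of it. I'll push now.

Emit:
step_arm --commands '[[[-0.1,0,0,0,0,0,0.4],[-0.06,0,0,0,0,0,0.4],[-0.06,0,0,0,0,0,0.4],[-0.06,0,0,0,0,0,0.4],[-0.06,0,0,0,0,0,0.4],[-0.06,0,0,0,0,0,0.4],[-0.05,0,0,0,0,0,0.4],[-0.04,0,0,0,0,0,0.4]]]'

```text
time_s: 4.58
eef_pos: [485.5, -13.6, 27.6]
eef_rot: [0.345, -3.123, -0.0]
contact_force: [-3.3, -0.6, 2.5]
grip_width: 0.398
grasp_force: 1.6
```

```bash
python3 -c "
from h import *
plan([-70,0,27])"
```

```text
t 4.575 fix [-75.5   1.1  27.6] F [-3.3  0.1  2.5] grip 0.39793006911459533
turn/120deg [ 0.     -0.      0.0001] axes in fixture
 [[-1. -0. -0.]
 [-0.  1.  0.]
 [ 0.  0. -1.]]
d tool now [-0.055 -0.011  0.006]  after turn [-0.055 -0.011  0.006] q [-0.16  0.59  2.06  0.    0.48 -1.96]
```

Emit:
step_arm --commands '[[[-0.02,0,0,0,0,0,0.4],[-0.02,0,0,0,0,0,0.4],[-0.01,0,0,0,0,0,0.4]]]'

```text
time_s: 4.95
eef_pos: [489.4, -12.7, 27.6]
eef_rot: [0.346, -3.121, -0.0]
contact_force: [-9.7, -5.6, 7.3]
grip_width: 0.399
grasp_force: 5.0
```

Emit:
step_arm --commands '[[[-0.01,0,0,0,0,0,0.4],[-0.01,0,0,0,0,0,0.4]]]'

```text
time_s: 5.2
eef_pos: [489.4, -12.5, 27.5]
eef_rot: [0.345, -3.117, -0.001]
contact_force: [-16.8, -11.4, 12.6]
grip_width: 0.4
grasp_force: 9.6
```

The force rises while the TCP stays put, so the module is on the stop. I'll hold briefly, back off, and check by camera.

Emit:
step_arm --commands '[[[0,0,0,0,0,0,0.4],[0,0,0,0,0,0,0.4],[0.1,0,0,0,0,0,0.4],[0.3,0,0,0,0,0,0.4],[0.3,0,0,0,0,0,0.4],[0,0,-0.3,0,0,0,0.2],[0,0,-0.4,0,0,0,0],[0,0,-0.4,0,0,0,0],[0,0,-0.4,0,0,0,0],[0,0,-0.4,0,0,0,0]]]'

```text
time_s: 6.45
eef_pos: [424.0, -27.5, 219.2]
eef_rot: [-0.345, 3.121, -0.001]
contact_force: [-0.2, 0.8, 0.1]
grip_width: 0.01
grasp_force: 0.0
```

```bash
python3 - <<'E'
from h import *
plan([65,90,230])
im,W=cloud('scene'); save('s2',cv2.resize(im[185:285,235:330],None,fx=5,fy=5,interpolation=cv2.INTER_CUBIC))
for n in('scene','top'):
    if n=='top': im,W=cloud('top')
    w=tofx(W.reshape(-1,3)).reshape(W.shape)
    H,S,V=cv2.split(cv2.cvtColor(im,cv2.COLOR_RGB2HSV))
    e=(H>4)&(H<14)&(S>110)&(abs(w[...,1])<33)&(w[...,0]>-120)&(w[...,0]<0)&(w[...,2]<60)&(w[...,2]>25)&(abs(w[...,1])>15)
    print(n,e.sum(),np.median(w[e],0).round(1))
E
```

```text
t 6.45 fix [-138.6    1.   219.2] F [-0.   0.8  0.1] grip 0.009694321616980804
turn/120deg [-0.0003  0.0009  0.0001] axes in fixture
 [[-1.    -0.     0.002]
 [-0.     1.    -0.001]
 [-0.002 -0.001 -1.   ]]
d tool now [-2.036  0.889 -0.105]  after turn [-2.036  0.89  -0.108] q [-0.22  0.2   2.01  0.    0.93 -2.01]
scene 25 [-56.3  16.5  42.7]
top 41 [-57.1 -15.1  42.2]
```

View pics/s2.png

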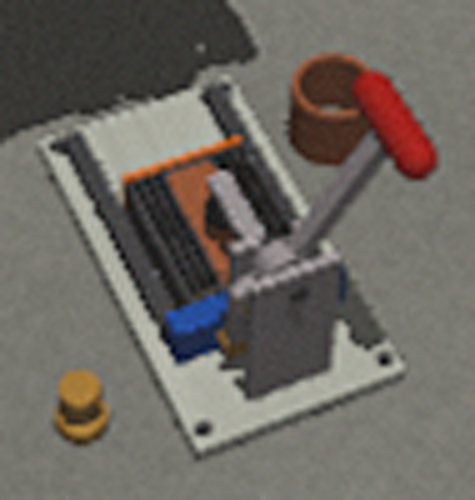

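The module is square against the blue stop (crop pixel (205,325)), its orange edge has moved about 34 mm, and the lever is still open. Next I'll go round to the +y side of the grip.

Emit:
step_arm --commands '[[[0,0.3,0,0,0,0,0],[0,0.3,0,0,0,0,0],[-0.3,0.3,0,0,0,0,0],[-0.4,0.05,0,0,0,0,0],[-0.4,0,0,0,0,0,0],[-0.4,0,0,0,0,0,0],[-0.4,0,0,0,0,0,0],[-0.13,0,0,0,0,0,0],[0,0,0.2,0,0,0,0],[0,0,0.25,0,0,0,0]]]'

```text
time_s: 7.8
eef_pos: [600.8, 109.6, 171.8]
eef_rot: [-0.345, 3.122, 0.0]
contact_force: [-0.1, -0.2, -0.3]
grip_width: 0.006
grasp_force: 0.0
```

```bash
python3 - <<'E'
from h import *
plan([65,80,174])
im,W=cloud('scene'); save('s3',cv2.resize(im[155:285,225:355],None,fx=4,fy=4,interpolation=cv2.INTER_CUBIC))
E
```

```text
t 7.8 fix [ 63.9  96.1 171.8] F [-0.1 -0.1 -0.3] grip 0.006212675850206395
turn/120deg [0.0001 0.0003 0.0001] axes in fixture
 [[-1.    -0.     0.001]
 [-0.     1.     0.   ]
 [-0.001  0.    -1.   ]]
d tool now [-0.011 -0.161 -0.022]  after turn [-0.011 -0.161 -0.022] q [ 0.07  0.51  1.64  0.    0.98 -1.72]
```

View pics/s3.png

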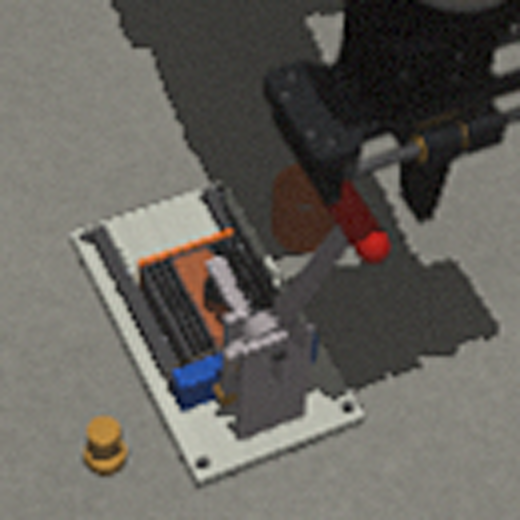

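The fingertips (about (420,200)) are on the +y side of the red grip (about (370,240)) and the body is above it. I'll push across toward -y, following the arc.

Emit:
step_arm --commands '[[[0,-0.1,0,0,0,0,0],[0,-0.1,0,0,0,0,0],[0,-0.1,-0.03,0,0,0,0],[0,-0.1,-0.03,0,0,0,0],[0,-0.1,-0.03,0,0,0,0],[0,-0.1,-0.03,0,0,0,0],[0,-0.1,-0.02,0,0,0,0]]]'

```text
time_s: 8.72
eef_pos: [616.8, 41.2, 187.9]
eef_rot: [-0.345, 3.121, 0.001]
contact_force: [0.0, 6.5, 4.9]
grip_width: 0.002
grasp_force: 3.5
```

Emit:
step_arm --commands '[[[0,-0.1,0,0,0,0,0],[0,-0.1,0,0,0,0,0],[0,-0.1,0.02,0,0,0,0],[0,-0.1,0.02,0,0,0,0]]]'

```text
time_s: 9.22
eef_pos: [625.4, 1.8, 183.3]
eef_rot: [-0.345, 3.121, 0.0]
contact_force: [-0.3, 4.6, 2.7]
grip_width: 0.003
grasp_force: 2.1
```

```bash
python3 -c "
from h import *
plan([65,-45,175])"
```

```text
t 9.225 fix [ 64.5 -14.4 183.3] F [0.7 4.5 2.7] grip 0.0029261463857483136
turn/120deg [0.0001 0.0006 0.0001] axes in fixture
 [[-1.    -0.     0.001]
 [-0.     1.     0.   ]
 [-0.001  0.    -1.   ]]
d tool now [-0.005 -0.306  0.083]  after turn [-0.005 -0.306  0.083] q [-0.1   0.52  1.59  0.    1.02 -1.89]
```

Emit:
step_arm --commands '[[[0,-0.08,0.02,0,0,0,0],[0,-0.08,0.02,0,0,0,0],[0,-0.08,0.02,0,0,0,0],[0,-0.06,0.02,0,0,0,0],[0,0,0,0,0,0,0]]]'

```text
time_s: 9.85
eef_pos: [631.7, -27.7, 174.4]
eef_rot: [0.344, -3.122, 0.0]
contact_force: [-0.3, -0.4, 0.2]
grip_width: 0.005
grasp_force: 0.0
```

```bash
python3 - <<'E'
from h import *
plan([65,-45,175])
for n in('scene','top'):
    im,W=cloud(n); w=tofx(W.reshape(-1,3)).reshape(W.shape)
    H,S,V=cv2.split(cv2.cvtColor(im,cv2.COLOR_RGB2HSV))
    r=((H<4)|(H>174))&(S>190)&(V>60)&(w[...,2]>140)&(abs(w[...,0]-65)<60)&(abs(w[...,1])<110); print('grip',r.sum(),np.median(w[r],0).round(1))
E
```

```text
t 9.85 fix [ 64.2 -44.6 174.4] F [-0.4 -0.3  0.2] grip 0.004572338853047118
turn/120deg [-0.0001 -0.0001 -0.0001] axes in fixture
 [[-1.  0. -0.]
 [ 0.  1. -0.]
 [ 0. -0. -1.]]
d tool now [-0.008 -0.004 -0.006]  after turn [-0.008 -0.004 -0.006] q [-0.15  0.54  1.58 -0.    1.02 -1.94]
grip 82 [ 85.7 -73.6 177. ]
grip 0 [nan nan nan]
  return _methods._mean(a, axis=axis, dtype=dtype,
  ret = um.true_divide(
```

The lever has snapped to its locked position (grip at y -73.6, top surface z about 177), and the contact force is zero. I'll retreat upward and confirm.

Emit:
step_arm --commands '[[[0,0.1,-0.1,0,0,0,0],[0,0.1,-0.3,0,0,0,0],[0,0,-0.4,0,0,0,0],[0.3,0,-0.3,0,0,0,0],[0.4,0,0,0,0,0,0],[0.4,0,0,0,0,0,0],[0.4,0,0,0,0,0,0],[0,0,0,0,0,0,0],[0,0,0,0,0,0,0]]]'

```text
time_s: 11.08
eef_pos: [481.6, -39.9, 285.4]
eef_rot: [-0.346, 3.121, -0.001]
contact_force: [0.4, -0.3, -0.5]
grip_width: 0.004
grasp_force: 0.0
```

```bash
python3 - <<'E'
from h import *
s=sense(); print(s['contact_force'],s['joint_vel'].round(3))
im,W=cloud('scene'); save('s4',cv2.resize(im[155:285,215:355],None,fx=4,fy=4,interpolation=cv2.INTER_CUBIC))
w=tofx(W.reshape(-1,3)).reshape(W.shape)
H,S,V=cv2.split(cv2.cvtColor(im,cv2.COLOR_RGB2HSV))
r=((H<4)|(H>174))&(S>190)&(V>60)&(w[...,2]>140)&(abs(w[...,0]-65)<60)&(abs(w[...,1])<110); print('grip',r.sum(),np.median(w[r],0).round(1))
E
```

```text
[ 0.43795311 -0.2550881  -0.4691435 ] [ 0.002  0.022 -0.008 -0.002 -0.002 -0.004]
grip 167 [ 70.5 -73.2 178.4]
```

View pics/s4.png

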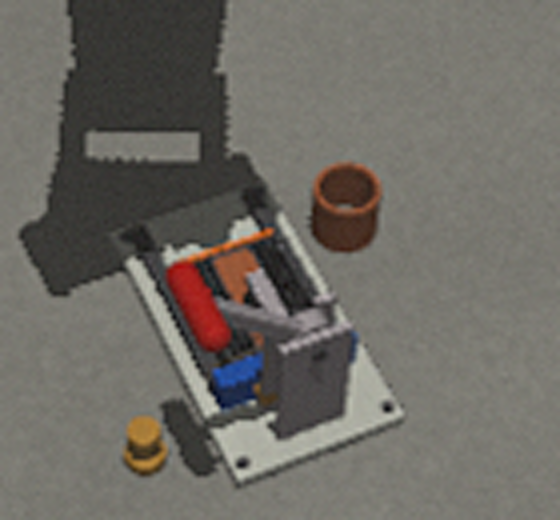

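The lever is locked to -y (grip at about (198,305)), the foot is down on the module, the module is on the stop, and the sleeve and adapter look unmoved. I'm handing the job in.

```bash
python3 -c "
from plant import *
print(job_done())"
```

```text
the job is handed in; nothing more can be done
None
```

The module is home against the blue stop, the clamp lever snapped into lock after that, the robot touches nothing, and the job was handed in at about 11 s; no verdict came back.

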